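# Load the hand-blender battery into its sprung charger

## Task

Load the blue hand-blender battery that stands on the worktop into the white charger. First lay it on its side on the worktop and let go; then pick it up again lying level, push its flat end back against the charger's sprung plate and, keeping it pressed back, lower its brass button past the orange lip, so that the battery lies fully down in the saddles and the spring holds the button home under the lip. Let go of it there, and leave the tub, the salt shaker and the spice jar standing where they are.

Things in the scene. Friction and masses are not known exactly. Their poses are not given: they have to be found in the camera images.
- battery: Loose round battery, about 0.22 kg, starts upright on its flat end. Blue body 40 mm in diameter, 112 mm long, then a brass button, 12 mm in diameter and 22 mm long, on the axis (134 mm in all). Origin: centre of the flat end; z runs along the axis to the button. Black bumpers at both ends of the body are wider and hexagonal: it does not roll when laid on the worktop, its axis then 22 mm up.
- battery_mid (a point): point on the battery's axis 56 mm from the flat end, middle of the blue body. The hexagonal bumpers, 44 mm across flats and 51 mm across corners, lie 2 to 14 mm and 98 to 110 mm from the flat end; between them the round body is free to grip.
- battery_base (a point): centre of the battery's flat end
- battery_tip (a point): centre of the end of the battery's brass button
- charger: White charger fixed to the worktop, 194 x 66 mm, base plate 8 mm thick. Origin: on the worktop under the bay's centre line; x runs level along the bay from the sprung plate to the lip, z up. Spring housing from x = -106 to -80 mm, 56 mm wide, 74 mm high. Contact wall with its face at x = 70 mm, 46 mm wide, top 56.5 mm high. The bay is open at both sides.
- saddles (a point): point on the seated battery's axis, at charger x = 0, y = 0, 44 mm over the worktop. Two grey V saddles at charger x = -42 and +14 mm, 12 mm long, 42 mm wide and 33 mm high, carry the round body so that its axis lies along charger x through this point.
- plate (a joint): travel of the charger's sprung steel plate (m): 0 = out, face at charger x = -58 mm; grows as it is pushed to charger -x; rigid stop at 0.018. Coil spring of 420 N/m with no preload (7.6 N at the stop). The seated battery holds it at 0.006. For the button to pass the lip it must be pushed in 0.0135 to 0.018.
- plate_face (a point): point on the front of the sprung plate (looks to charger +x) 44 mm over the worktop; moves with the plate. The plate is 32 mm wide and reaches from 12 mm below to 30 mm above this point.
- seat_tip (a point): point fixed on the charger's contact wall (charger x = 70 mm), 44 mm over the worktop, where the end of the button finally stands, under the lip; the flat end is then at charger x = -64 mm and the blue body ends at x = 48 mm
- lip_edge (a point): middle of the orange lip's free edge, half way up its thickness (charger x = 63 mm, 54 mm over the worktop). The lip is 28 mm wide, 5 mm thick, and reaches 7 mm from the contact wall over the bay; the button clears its top when the battery's axis is more than 63 mm up (the wider body does not: keep it on the plate's side of this edge).
- tub: bystander: white tub with blue lid, 69 mm in diameter, 66 mm high, loose; origin under its centre
- salt: bystander: white and grey salt shaker, 44 mm in diameter, 90 mm high, loose; origin under its centre
- spice: bystander: glass spice jar with yellow lid, 42 mm in diameter, 96 mm high, loose; origin under its centre
Not all that is in view belongs to the job. Leave any red look-alike of the battery alone.

How it is judged:
By the outcome, as a careful person would: the job done as asked, in the order asked, and still so for the second after the job is handed in, with the robot touching nothing.
It also fails if it takes over 59 s, if anything falls off the work surface, if the arm or the gripper's body presses on something with over 40 N, if the wrist force passes 120 N, or if a joint passes its speed limit or range.

## Robot

A 6-joint arm with a two-finger parallel gripper is mounted at the origin on a cart in front of the work surface, level with it; the furniture and walls round the work are solid. World frame = base frame: x ahead of the robot, y to its left, z up, the work surface at z = 0. Lengths are in m, angles in rad, forces in N, time in s.
With the tool pointing down it reaches from about 0.275 to 1 m from the base axis. Payload 8.4 kg.
Tool frame: the origin (TCP) lies on the centre line of the jaws, within the pads' length; the fingertips stand 17 mm ahead of it and the grasp point (between the pads) lies 2 mm behind it (bot.tcp_to_tips is the z of the fingertips in the tool frame, in m); z points along the fingers, y is the line along which they close (so a half turn about z gives the same grasp; the last joint's range is limited). The gripper opens to 85 mm and grips with 20 to 120 N. Pads are 22 mm wide; open, the fingers measure 114 mm over their backs; the gripper's body (76 mm by 85 mm) begins 54 mm behind the grasp point. The pads swing forward as they close: fully open they stand 13 mm farther back than shut.
Start: joints at [1.121, 0.353, 1.633, -0, 1.155, -0.002], TCP at [0.271, 0.563, 0.248] pointing down, gripper open.
Joint ranges: [-2.63, 2.63], [-0.92, 2.1], [0.06, 2.66], [-1.3, 4.44], [0, 2.69], [-3.02, 3.02]. Speed limits (rad/s): [2.22, 2.22, 2.79, 3.14, 3.14, 3.14].

## Interface

Orientations are given as a unit quaternion [x, y, z, w].
In Python, from workcell import bot, hand, kinematics, get_obs, vision, hand_in gives the robot as it stands. The module is installed in compiled form; this text tells all that it offers. Calls block until the motion is done:
- bot.reach(position, orientation): joint-space move of the TCP to a pose.
- bot.servo_line(position, ori=None, velocity=0.15): straight line of the TCP; ori=None keeps the orientation; velocity is the mean speed in m/s.
- bot.goto_joints(angles): joint-space move.
- hand.move_gripper(opening, strength=None): finger opening in m; strength is the grip in N (None keeps the last); returns when the fingers have stopped.
- bot.dwell(seconds).
- kinematics.solve_ik(position, orientation): joint angles nearest the present ones, or None.
- get_obs(): the state.
- vision.read_camera(name): name is "scene" or "top" or "wrist"; returns a dict with "frame" (384x512x3 uint8, red, green, blue), "intrinsics" (3x3 intrinsics, pixels), "view" (4x4, takes a point from world to camera coordinates). Camera axes: x right, y down, z forward; pixel columns grow to the right and rows downward; lengths in m; the calibration is good to about 2 mm. A picture is of the moment at which its call begins. There is no depth.
A pose or a line that the arm cannot do raises bot.IKError and nothing moves.
- hand_in(): hands the job in; it is judged then, once.
The state is a dict: "time_s": time; "joint_pos": joint angles; "joint_vel": joint speeds; "joint_efforts": joint torques, N m; "position": TCP position; "orientation": TCP orientation; "wrist_force": force on the tool from outside, world axes, zero at the start; "ft_torque": the same for the moment, N m; "gripper_width": finger opening in m; "grip_force": force on a finger pad.
Only numpy, scipy, OpenCV 4.12 (cv2) and the standard library are available. Lean on these libraries where they do the work, as an engineer would, in place of code of your own. Each camera call takes 0.05 s, during which the arm holds its last target. There are 200 camera calls.

## Working session

There is one attempt and no reset: what is moved stays moved. The work goes in short steps, each a Python script; the robot and the scene stay as the last script left them, time stands still between calls to the robot, and variables do not carry over. Pictures are saved under pics/ and viewed, at most 10 in all, crops included, and the job is handed in when it is done.

```bash
mkdir -p pics; python3 - <<'E'
from workcell import bot,hand,kinematics,get_obs,vision
import cv2,numpy as np
for n in("scene","top"):
    d=vision.read_camera(n);cv2.imwrite(f"pics/{n}0.png",d["frame"][:,:,::-1])
    np.savez(f"{n}0.npz",**d)
    V=d["view"];print(n,d["intrinsics"].tolist(),(-V[:3,:3].T@V[:3,3]).round(3),V[:3,:3].round(2).tolist())
o=get_obs();print(o["orientation"],o["wrist_force"],o["time_s"])
E
```

```text
scene [[493.4494496351366, 0.0, 250.44947424469606], [0.0, 493.4494496351366, 193.53283835694702], [0.0, 0.0, 1.0]] [-0.465 -0.748  0.883] [[0.63, -0.77, -0.02], [-0.4, -0.3, -0.86], [0.66, 0.56, -0.5]]
top [[488.4924438859159, 0.0, 253.00065624231667], [0.0, 488.4924438859159, 195.95944063160667], [0.0, 0.0, 1.0]] [0.271 0.1   1.564] [[-0.02, -1.0, -0.01], [-0.99, 0.03, -0.16], [0.16, 0.01, -0.99]]
[ 2.22039285e-01  9.75037527e-01 -5.99205540e-04 -1.33045211e-04] [-0.24043405 -0.08742615  0.44779882] 0.1
```

View pics/scene0.png

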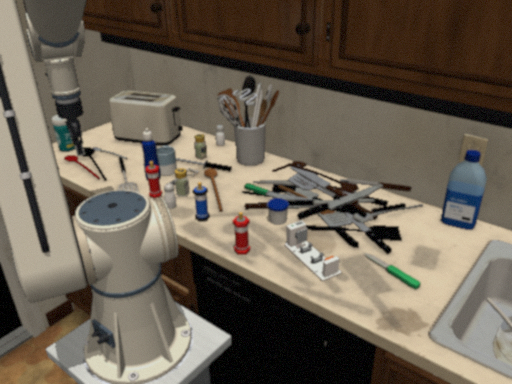

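View pics/top0.png

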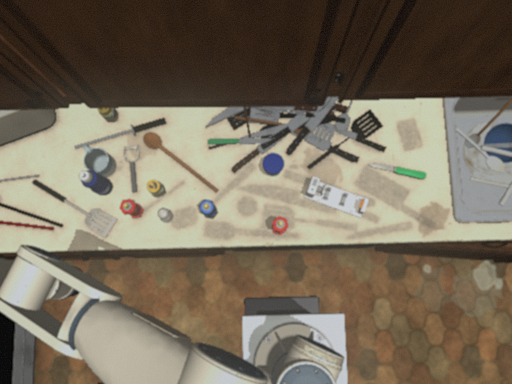

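Blue candidates:
- scene (201,202) / top (207,208)
- scene (150,148) / top (95,180), a larger blue thing with a white cap

Red look-alikes are at scene (241,234) and (153,180). I choose the first blue one and check it in close crops.

```bash
python3 - <<'E'
import cv2,numpy as np
s=cv2.imread("pics/scene0.png");t=cv2.imread("pics/top0.png")
r=lambda im,x,y,w,h:cv2.resize(im[y:y+h,x:x+w],(400,300),interpolation=cv2.INTER_CUBIC)
cv2.imwrite("pics/crop1.png",np.vstack([np.hstack([r(s,130,120,120,90+15),r(s,260,200,100,75)]),np.hstack([r(t,140,160,100,75),r(t,290,160,100,75)])]))
E
```

```text
(no output)
```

View pics/crop1.png

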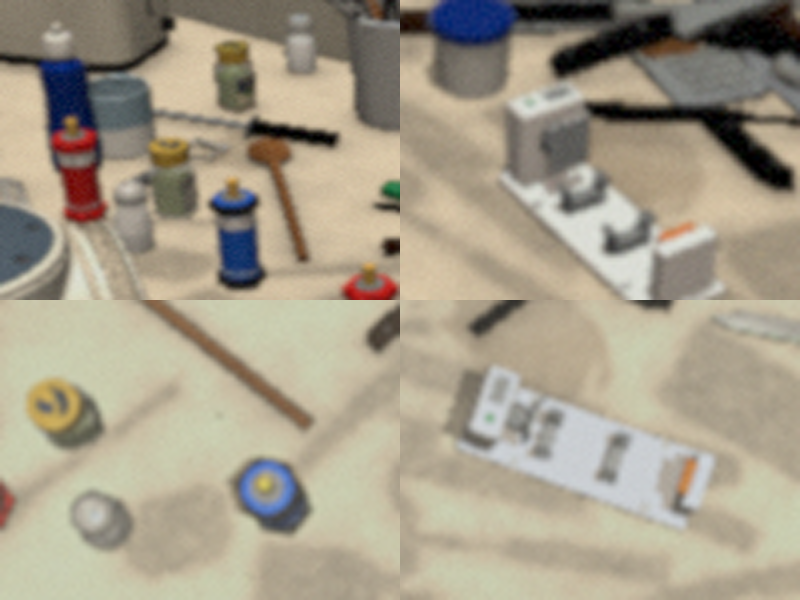

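The crop shows a blue body with black bumpers and a brass button at scene (200,185) / top (206,206), so it is the battery. In the top view the charger's housing is at about (313,187) and its orange lip at about (362,202). The lip end points to −y.

```bash
cat > h.py <<'E'
import numpy as np,cv2
from scipy.spatial.transform import Rotation as R
def ray(d,u,v):
    V=d["view"];K=d["intrinsics"];c=-V[:3,:3].T@V[:3,3]
    return c,V[:3,:3].T@np.linalg.solve(K,[u,v,1.])
def onz(d,u,v,z):
    c,r=ray(d,u,v);return c+r*(z-c[2])/r[2]
def tri(*a):
    A=np.zeros((3,3));b=np.zeros(3)
    for d,u,v in a:
        c,r=ray(d,u,v);r=r/np.linalg.norm(r);P=np.eye(3)-np.outer(r,r);A+=P;b+=P@c
    return np.linalg.solve(A,b)
def blobs(d,lo,hi,roi,mn=4):
    x,y,w,h=roi;hsv=cv2.cvtColor(np.ascontiguousarray(d["frame"]),cv2.COLOR_RGB2HSV)[y:y+h,x:x+w]
    n,l,s,c=cv2.connectedComponentsWithStats(cv2.inRange(hsv,lo,hi))
    return [(int(s[i,4]),(c[i]+[x,y]).round(2),(s[i,:4]+[x,y,0,0]).tolist()) for i in range(1,n) if s[i,4]>=mn]
E
python3 - <<'E'
from h import *
t=dict(np.load("top0.npz"));s=dict(np.load("scene0.npz"))
for n,d,a,b in(("top",t,(185,185,45,40),(340,180,40,40)),("scene",s,(185,175,30,50),(300,240,50,40))):
    print(n,"brass",blobs(d,(15,110,60),(32,255,255),a),"blue",blobs(d,(100,120,50),(125,255,255),a,20),"orange",blobs(d,(5,130,120),(18,255,255),b))
print("housing",onz(t,313,187,.074),"lip",onz(t,362,201.5,.0565),"btn",onz(t,206.5,206,.134),
 "salt",onz(t,163.5,212.5,.09),"spice",onz(t,153,186,.096),"tub",onz(t,273,163,.066),"red",onz(t,279,224,.134))
from workcell import kinematics as k
# reachability of tilted grasps
p=onz(t,206.5,206,.134)[:2];az=np.arctan2(p[1],p[0])
def ori(p_,az,s): # pitch below horizontal
    z=np.array([np.cos(az)*np.cos(p_),np.sin(az)*np.cos(p_),-np.sin(p_)]);y=s*np.array([-np.sin(az),np.cos(az),0]);return R.from_matrix(np.c_[np.cross(y,z),y,z]).as_quat()
for s_ in(1,-1):
  for deg in(0,10,20,30,90,100,110,120):
    q=k.solve_ik([*p,.085 if deg<90 else .03],ori(np.radians(deg),az,s_));print(s_,deg,None if q is None else np.round(q,2))
E
```

```text
top brass [(6, array([205.83, 205.83]), [205, 205, 3, 3])] blue [(42, array([206.62, 206.93]), [200, 201, 13, 12])] orange [(10, array([361.2, 203.7]), [360, 200, 3, 8])]
scene brass [(14, array([199.29, 184.79]), [198, 182, 3, 7])] blue [(37, array([199.81, 191.  ]), [194, 188, 12, 6]), (126, array([201.11, 207.58]), [196, 201, 11, 15])] orange [(6, array([328.5 , 257.33]), [326, 256, 6, 3])]
housing [ 0.53806303 -0.07245055  0.074     ] lip [ 0.49122863 -0.22457683  0.0565    ] btn [0.47883203 0.25160643 0.134     ] salt [0.46872666 0.38763578 0.09      ] spice [0.55061124 0.41907859 0.096     ] tub [0.61942785 0.04853404 0.066     ] red [0.4197481  0.03905164 0.134     ]
1 0 [0.48 1.28 2.47 3.13 2.17 1.57]
1 10 [0.48 1.11 2.53 3.13 1.9  1.57]
1 20 [0.48 0.9  2.56 3.14 1.54 1.57]
1 30 [0.48 0.68 2.54 3.14 1.13 1.57]
1 90 [ 0.48  0.53  1.96 -0.    0.65 -1.57]
1 100 [ 0.48  0.6   1.83 -0.    0.88 -1.57]
1 110 [ 0.48  0.68  1.71 -0.    1.1  -1.57]
1 120 [ 0.48  0.77  1.59 -0.    1.31 -1.57]
-1 0 [ 0.48  1.28  2.47  3.13  2.17 -1.58]
-1 10 [ 0.48  1.11  2.53  3.13  1.9  -1.57]
-1 20 [ 0.48  0.9   2.56  3.14  1.54 -1.57]
-1 30 [ 0.48  0.68  2.54  3.14  1.13 -1.57]
-1 90 [ 0.48  0.53  1.96 -0.    0.65  1.57]
-1 100 [ 0.48  0.6   1.83 -0.    0.88  1.57]
-1 110 [ 0.48  0.68  1.71 -0.    1.1   1.57]
-1 120 [ 0.48  0.77  1.59 -0.    1.31  1.57]
```

The blue body with the brass button is the battery. Housing to lip measures 159 mm against the 159.5 mm given, so the charger fit is good. I'll grasp with the tool near horizontal, then pitch it 90° to lay the battery down.

```bash
cat >> h.py <<'E'
def ori(deg,az,s):
    p=np.radians(deg);z=np.array([np.cos(az)*np.cos(p),np.sin(az)*np.cos(p),-np.sin(p)]);y=s*np.array([-np.sin(az),np.cos(az),0])
    return R.from_matrix(np.c_[np.cross(y,z),y,z]).as_quat(),z
def tcp(p,deg,az,s,ahead=.003):
    q,z=ori(deg,az,s);return np.array(p)-ahead*z,q
E
python3 - <<'E'
from h import *
from workcell import kinematics as k
t=dict(np.load("top0.npz"));s=dict(np.load("scene0.npz"))
print("tip",tri((t,205.9,205.9),(s,199.3,184.8)),"blue top",tri((t,206.6,206.9),(s,199.8,191)), "lip",tri((t,361.4,203),(s,329,257)))
b=np.array([.479,.2515]);az=np.arctan2(b[1],b[0]);L=np.array([.455,.155]);al=np.arctan2(L[1],L[0])
for s_ in(1,-1):
  for p,deg,a in(((*b,.30),20,az),((*b,.2),20,az),((*b,.075),20,az),((*L,.25),110,al),((*L,.022),110,al)):
    q=k.solve_ik(*tcp(p,deg,a,s_));print(s_,p,deg,None if q is None else np.round(q,2))
E
```

```text
tip [0.47969451 0.2548636  0.12580236] blue top [0.47989276 0.25524299 0.10292222] lip [ 0.48590411 -0.22157113  0.05797953]
1 (np.float64(0.479), np.float64(0.2515), 0.3) 20 [0.48 0.03 2.55 3.13 0.66 1.58]
1 (np.float64(0.479), np.float64(0.2515), 0.2) 20 [0.48 0.43 2.6  3.13 1.11 1.57]
1 (np.float64(0.479), np.float64(0.2515), 0.075) 20 [0.48 0.93 2.56 3.14 1.57 1.57]
1 (np.float64(0.455), np.float64(0.155), 0.25) 110 [ 0.33  0.32  1.72 -0.    1.45 -1.57]
1 (np.float64(0.455), np.float64(0.155), 0.022) 110 [ 0.33  0.62  1.85 -0.    1.02 -1.57]
-1 (np.float64(0.479), np.float64(0.2515), 0.3) 20 [ 0.48  0.03  2.55  3.13  0.66 -1.57]
-1 (np.float64(0.479), np.float64(0.2515), 0.2) 20 [ 0.48  0.43  2.6   3.13  1.11 -1.57]
-1 (np.float64(0.479), np.float64(0.2515), 0.075) 20 [ 0.48  0.93  2.56  3.14  1.57 -1.57]
-1 (np.float64(0.455), np.float64(0.155), 0.25) 110 [ 0.33  0.32  1.72 -0.    1.45  1.57]
-1 (np.float64(0.455), np.float64(0.155), 0.022) 110 [ 0.33  0.62  1.85 -0.    1.02  1.57]
```

```bash
python3 - <<'E'
from h import *
from workcell import bot,hand,get_obs,vision
b=np.array([.4795,.2535]);az=np.arctan2(b[1],b[0])
bot.reach(*tcp((*b,.30),20,az,-1))
bot.servo_line(tcp((*b,.075),20,az,-1)[0],velocity=.12)
o=get_obs();print(o["time_s"],o["position"],np.round(o["wrist_force"],1),o["gripper_width"])
for n in("scene","top"): cv2.imwrite(f"pics/{n}1.png",vision.read_camera(n)["frame"][:,:,::-1])
a=cv2.imread("pics/scene1.png")[130:280,100:300];c=cv2.imread("pics/top1.png")[130:280,120:320]
cv2.imwrite("pics/c1.png",cv2.resize(np.hstack([a,c]),(800,300)))
E
```

```text
4.7667 [0.477104   0.25225766 0.07661805] [0.4 0.1 0.2] 0.0855809922239392
```

View pics/c1.png

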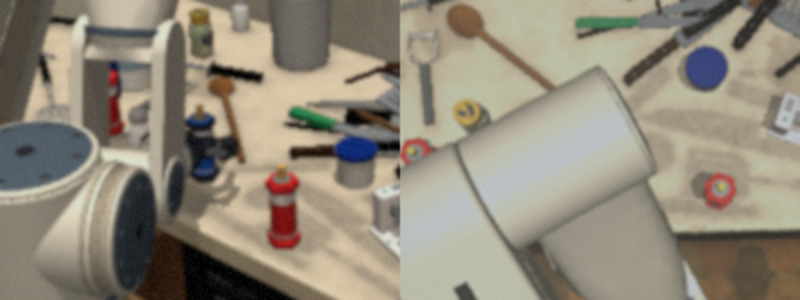

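The gripper straddles the battery at crop (205,140), with no contact force. Next I grip, lift and check before flipping.

```bash
python3 - <<'E'
from h import *
from workcell import bot,hand,get_obs,vision
b=np.array([.4795,.2535]);az=np.arctan2(b[1],b[0]);L=np.array([.455,.155]);al=np.arctan2(L[1],L[0])
hand.move_gripper(.03,60)
o=get_obs();print(o["gripper_width"],o["grip_force"])
bot.servo_line(tcp((*b,.30),20,az,-1)[0],velocity=.2)
o=get_obs();print(o["gripper_width"],np.round(o["wrist_force"],1))
bot.reach(*tcp((*L,.25),110,al,-1))
bot.servo_line(tcp((*L,.06),110,al,-1)[0],velocity=.2)
o=get_obs();print(o["time_s"],o["gripper_width"],np.round(o["wrist_force"],1))
for n in("scene","top"): cv2.imwrite(f"pics/{n}2.png",vision.read_camera(n)["frame"][:,:,::-1])
a=cv2.imread("pics/scene2.png")[130:280,150:350];c=cv2.imread("pics/top2.png")[110:260,160:360]
cv2.imwrite("pics/c2.png",cv2.resize(np.hstack([a,c]),(800,300)))
E
```

```text
0.0383219827285958 60.26596426963806
0.037888781883719 [ 0.4 -0.1 -3. ]
10.375 0.037973085521531946 [ 0.1  0.2 -2.1]
```

View pics/c2.png

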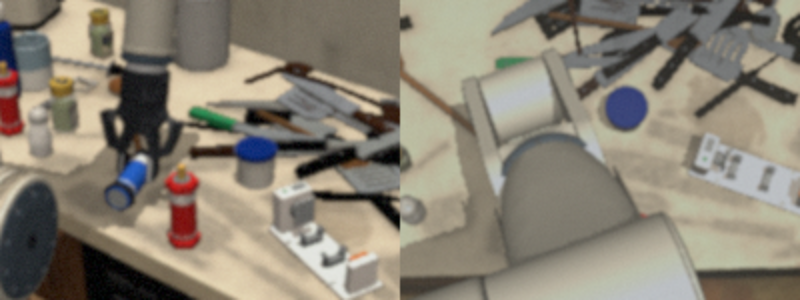

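The battery (crop (130,180)) is held lying, button outward, with the bystanders untouched. I lower it with a force guard, let go, rise and look with the wrist camera.

```bash
python3 - <<'E'
from h import *
from workcell import bot,hand,get_obs,vision
L=np.array([.455,.155]);al=np.arctan2(L[1],L[0])
bot.servo_line(tcp((*L,.030),110,al,-1)[0],velocity=.1)
f0=get_obs()["wrist_force"][2]
for z in np.arange(.028,.0209,-.001):
    bot.servo_line(tcp((*L,z),110,al,-1)[0],velocity=.03)
    f=get_obs()["wrist_force"][2]-f0
    if f>4: break
print(z,f)
hand.move_gripper(.085)
P,q=tcp((*L,.13),110,al,-1)
bot.servo_line(tcp((*L,.022),110,al,-1,.06)[0],velocity=.15)
q2,_=ori(90,al,-1)
bot.reach([*L,.25],q2)
o=get_obs();print(o["time_s"])
d=vision.read_camera("wrist");np.savez("w3.npz",**d);V=d["view"];print((-V[:3,:3].T@V[:3,3]).round(3),V[2,:3].round(2))
cv2.imwrite("pics/w3.png",d["frame"][:,:,::-1])
E
```

```text
0.026 8.800895013984007
13.4333
[0.529 0.18  0.374] [-0.29 -0.1  -0.95]
```

View pics/w3.png

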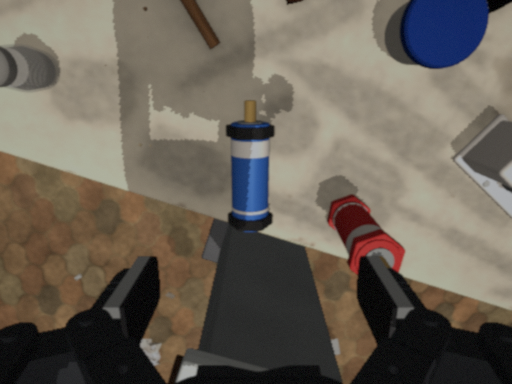

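The battery lies with its button at about (250,100) and flat end at about (251,231), close to the worktop edge. The red look-alike is at (365,235). I'll measure it.

```bash
python3 - <<'E'
from h import *
d=dict(np.load("w3.npz"))
B=blobs(d,(100,120,40),(125,255,255),(200,90,100,150),30);Y=blobs(d,(15,110,60),(30,255,255),(235,90,30,40),10)
print(B,Y)
tip=onz(d,250,100,.022);dark=onz(d,251,229,.010)
print("tip",tip,"flat",onz(d,251,229,.022),"bodyend",onz(d,250,121,.04), np.linalg.norm(tip-onz(d,251,229,.022)))
print("edge",onz(d,100,180,0),onz(d,216,216,0),onz(d,312,250,0),onz(d,470,295,0))
E
```

```text
[(135, array([250.23, 125.45]), [231, 123, 39, 5]), (59, array([250.12, 139.24]), [232, 138, 36, 3]), (1801, array([249.59, 183.55]), [232, 157, 36, 54]), (179, array([249.99, 216.84]), [232, 212, 37, 9])] [(227, array([249.91, 111.  ]), [245, 101, 11, 21])]
tip [0.50787418 0.18098953 0.022     ] flat [0.37606371 0.13601752 0.022     ] bodyend [0.49049171 0.17480204 0.04      ] 0.13927124933526197
edge [0.36886619 0.31399584 0.        ] [0.36906894 0.17729729 0.        ] [0.36399107 0.05461314 0.        ] [ 0.36934111 -0.15845874  0.        ]
```

```bash
python3 - <<'E'
from h import *
from workcell import bot,hand,get_obs,vision
d=dict(np.load("w3.npz"))
a=onz(d,250,137.5,.042);b=onz(d,250,220.5,.042);print("98mm",a,"14mm",b,np.linalg.norm(a-b))
O=np.array([.5107,-.161]);az=np.arctan2(O[1],O[0])
bot.reach([*O,.27],ori(90,az,-1)[0])
d=vision.read_camera("wrist");np.savez("w4.npz",**d);cv2.imwrite("pics/w4.png",d["frame"][:,:,::-1])
print(get_obs()["time_s"])
E
```

```text
98mm [0.47581964 0.16988121 0.042     ] 14mm [0.39358379 0.14255678 0.042     ] 0.08665656361581578
14.7583
```

View pics/w4.png

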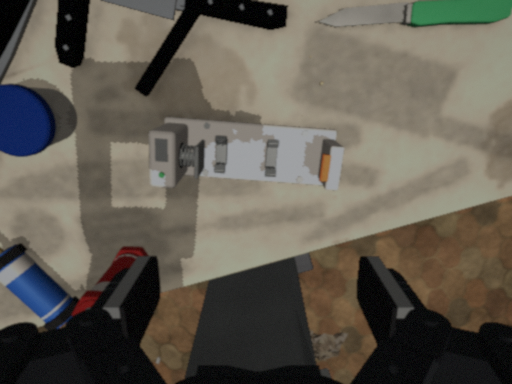

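The charger is clear in this view: housing (167,155), saddles (221,154) and (271,158), lip (325,165). I'll fit its edges numerically.

```bash
python3 - <<'E'
from h import *
d=dict(np.load("w4.npz"));f=d["frame"]
hsv=cv2.cvtColor(np.ascontiguousarray(f),cv2.COLOR_RGB2HSV)
m=cv2.inRange(hsv,(100,5,120),(140,70,255))  # bluish-white plastic
top=[];bot=[]
for c in list(range(232,264,4))+list(range(282,316,4)):
    col=np.where(m[110:200,c]>0)[0]+110
    if len(col): top.append(onz(d,c,col.min()-.5,.008)[:2]);bot.append(onz(d,c,col.max()+.5,.008)[:2])
T=np.array(top);B=np.array(bot)
def fit(P):
    v=cv2.fitLine(P.astype(np.float32),cv2.DIST_HUBER,0,.001,.001).ravel();return v
ft,fb=fit(T),fit(B);print(ft,fb)
u=ft[:2]*-np.sign(ft[1])+fb[:2]*-np.sign(fb[1]);u/=np.linalg.norm(u);n=np.array([-u[1],u[0]])
print("u",u,np.degrees(np.arctan2(u[1],u[0])),"edge offs",ft[2:]@n,fb[2:]@n,"mid",(ft[2:]+fb[2:])@n/2)
og=blobs(d,(5,130,100),(20,255,255),(310,130,50,70));print(og)
w=max(og)[1];l=onz(d,*w,.0565)[:2];print("lip along,lat",l@u,l@n, "-> origin along",l@u-.0665)
# dark grey saddles
for x0 in(212,262):
    g=hsv[125:185,x0:x0+20,2];r=cv2.threshold(g,0,255,cv2.THRESH_BINARY_INV+cv2.THRESH_OTSU)[1]
    ys,xs=np.where(r>0);p=onz(d,xs.mean()+x0,ys.mean()+125,.028)[:2];print("saddle",p,p@u,p@n,xs.min()+x0,xs.max()+x0,ys.min()+125,ys.max()+125)
for (c,r,z) in((187,123,.074),(152,130,.074),(150,186,.074),(174,187,.074)): 
    p=onz(d,c,r,z)[:2];print("hous",p@u,p@n)
E
```

```text
[ 0.10742288  0.9942134   0.5235506  -0.18811582] [ 0.375553    0.9268009   0.47782373 -0.15975423]
u [-0.24382892 -0.96981823] -104.11263 edge offs 0.55361706 0.50235486 mid 0.52798593
[(197, array([324.15, 167.16]), [320, 154, 10, 28])]
lip along,lat 0.09775976336480621 0.5250893128864957 -> origin along 0.03125976336480621
saddle [ 0.52633183 -0.12313297] -0.008918322536373658 0.5404695900306717 214 227 135 172
saddle [ 0.50610481 -0.17340114] 0.04476460007948429 0.5331098877881809 262 281 125 176
hous -0.031450310381868025 0.5788041220076852
hous -0.06459103123166123 0.5743236761989169
hous -0.0748608099326424 0.520585285552991
hous -0.05163769428022989 0.518212087062792
```

```bash
python3 - <<'E'
import cv2
i=cv2.imread("pics/w4.png")[105:205,145:345];i=cv2.resize(i,(800,400),interpolation=cv2.INTER_CUBIC)
for k in range(0,800,80): cv2.putText(i,str(145+k//4),(k,10),0,.35,(0,0,255),1);cv2.line(i,(k,12),(k,18),(0,0,255),1)
for k in range(0,400,80): cv2.putText(i,str(105+k//4),(0,k+4),0,.35,(255,0,0),1)
cv2.imwrite("pics/c4.png",i)
E
```

```text
(no output)
```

View pics/c4.png

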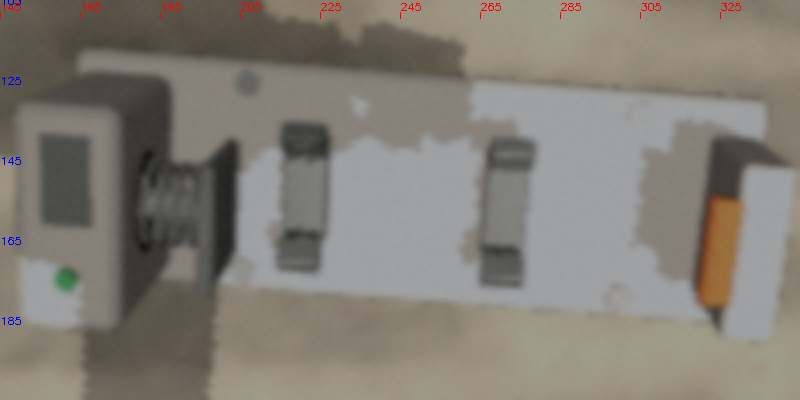

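```bash
python3 - <<'E'
from h import *
d=dict(np.load("w4.npz"))
# (crop px, crop py, z, charger x, charger y)
# viewed from above: charger x to the right in image -> +y is far (up)
pts=[(743,167,.0565,70,23),(723,338,.0565,70,-23),(20,103,.074,-106,28),(118,108,.074,-80,28),(120,327,.074,-80,-28),(20,320,.074,-106,-28),
(765,99,.008,88,33),(80,48,.008,-106,33),(306,123,.033,-42,21),(511,140,.033,14,21),(721,250,.0565,66.5,0)]
W=np.array([onz(d,145+p[0]/4,105+p[1]/4,p[2])[:2] for p in pts]);C=np.array([p[3:] for p in pts])/1000.
def fit(i):
    w,c=W[i],C[i];a=w-w.mean(0);b=c-c.mean(0)
    th=np.arctan2((b[:,0]*a[:,1]-b[:,1]*a[:,0]).sum(),(a*b).sum());Rm=np.array([[np.cos(th),-np.sin(th)],[np.sin(th),np.cos(th)]])
    o=w.mean(0)-Rm@c.mean(0);return th,o,Rm
th,o,Rm=fit(slice(None));print("all",np.degrees(th),o);print(((W-o)@Rm*1000-C*1000).round(1).tolist())
print(blobs(d,(5,130,100),(20,255,255),(310,130,50,70)))
for r,z in(((205,176.75),.008),((317.5,184.5),.008)): print("near edge (y=-33):",((onz(d,*r,z)[:2]-o)@Rm*1000).round(1))
E
```

```text
all -111.84873609700655 [ 0.50932278 -0.1613572 ]
[[-0.3, -1.2], [0.8, 0.3], [2.6, -1.2], [-0.8, -0.6], [-0.2, 2.1], [1.5, 2.0], [-4.0, 0.0], [-0.4, -0.6], [1.0, -0.4], [-1.0, -0.8], [0.6, 0.4]]
[(197, array([324.15, 167.16]), [320, 154, 10, 28])]
near edge (y=-33): [-60.4 -32.7]
near edge (y=-33): [ 71.5 -32. ]
```

The wrist fit gives the charger origin (0.509,−0.161) and yaw −111.8°, with residuals of about 1 mm. The predicted lip agrees with the two-view triangulation. Next I pick the battery up and hover over the bay.

```bash
cat >> h.py <<'E'
TH=np.radians(-111.85);O=np.array([.5093,-.1614]);U=np.array([np.cos(TH),np.sin(TH)])
def ch(x,z,ahead=.003): # TCP for grip point at charger x, axis height z, tool down
    return np.array([*(O+U*x),z+ahead])
E
python3 - <<'E'
from h import *
from workcell import bot,hand,get_obs,vision,kinematics as k
g=np.array([.4318,.1553]);az=.325
best=None
for s in(1,-1):
    a=k.solve_ik([*g,.025],ori(90,az,s)[0]);c=k.solve_ik(ch(0,.12),ori(90,TH,s)[0]);print(s,None if a is None else np.round(a,2),None if c is None else np.round(c,2))
    if a is not None and c is not None:
        e=abs(a[5]-c[5])+abs(a[3]-c[3])
        if best is None or e<best[0]: best=(e,s)
s=best[1];print("s",s);open("s.txt","w").write(str(s))
bot.reach([*g,.16],ori(90,az,s)[0]);bot.servo_line([*g,.025],velocity=.12)
print(np.round(get_obs()["wrist_force"],1))
hand.move_gripper(.03,80);f=get_obs();print(f["gripper_width"],f["grip_force"])
bot.servo_line([*g,.20],velocity=.2)
bot.reach(ch(0,.17),ori(90,TH,s)[0]);bot.servo_line(ch(0,.12),velocity=.15)
o=get_obs();print(o["time_s"],o["position"],np.round(o["wrist_force"],1),o["gripper_width"])
d=vision.read_camera("scene");np.savez("s5.npz",**d);im=d["frame"][:,:,::-1].copy()
def pr(p):
    c=d["view"]@np.array([*p,1]);c=d["intrinsics"]@c[:3];return c[:2]/c[2]
for n,x in(("tip",.081),("btn mid",.070),("flat",-.053)): print(n,pr([*(O+U*x),.12]).round(1))
print(blobs(d,(15,100,60),(32,255,255),(280,190,90,80)))
cv2.imwrite("pics/c5.png",cv2.resize(im[180:300,240:400],(800,600),interpolation=cv2.INTER_CUBIC))
E
```

```text
1 [ 0.34  0.46  2.14 -0.    0.55 -1.55] [-0.31  0.37  1.93 -0.    0.84  0.07]
-1 [ 0.34  0.46  2.14 -0.    0.55  1.59] None
s 1
[ 0.  -1.   0.1]
0.03780592751185751 78.8127851486206
22.1333 [ 0.5094138  -0.16089617  0.12310815] [ 1.1 -0.6 -2.7] 0.03809473579921617
tip [334.2 241.4]
btn mid [331.6 239.3]
flat [305.1 217.5]
[(39, array([330.51, 238.77]), [327, 235, 8, 8])]
```

View pics/c5.png

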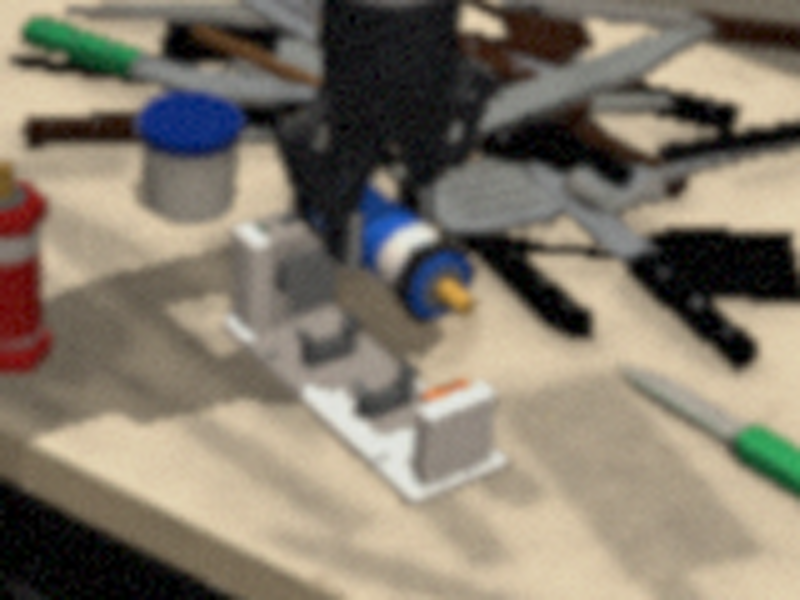

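Hovering level over the bay, the battery's brass button is at scene (330.5,238.8) against a predicted (331.6,239.3). That puts it within about 4 mm along the axis. I descend at x=+1 mm and push back in guarded steps to the plate's stop.

```bash
python3 - <<'E'
from h import *
from workcell import bot,hand,get_obs,vision
F0=get_obs()["wrist_force"];u3=np.array([*U,0])
def st():
    o=get_obs();f=o["wrist_force"]-F0;return round(float((o["position"][:2]-O)@U*1000),2),round(float(o["position"][2]*1000-3),2),round(float(f@u3),2),round(float(f[2]),2)
for z in(.085,.075,.069):
    bot.servo_line(ch(.001,z),velocity=.06);s=st();print(s)
    if abs(s[3])>5 or abs(s[2])>5: bot.servo_line(ch(.001,.1));raise SystemExit("contact")
x=.001;log=[]
while x>-.028:
    x-=.0015;bot.servo_line(ch(x,.069),velocity=.03);s=st();log.append(s)
    if s[2]>10 or abs(s[3])>8: break
print(log,get_obs()["time_s"])
E
```

```text
(1.01, 84.91, 0.44, 0.89)
(1.0, 74.58, -0.03, 0.59)
(1.0, 68.62, 0.6, 1.15)
[(-0.59, 69.14, 1.19, 2.2), (-2.09, 69.07, 0.49, 0.51), (-3.6, 69.02, -0.56, -0.53), (-5.1, 69.01, 0.4, 0.57), (-6.57, 68.98, 0.71, 0.93), (-8.03, 69.0, 1.99, 0.0), (-9.5, 68.98, 1.62, 1.04), (-10.99, 69.01, 2.53, 0.47), (-12.5, 69.0, 2.37, 1.0), (-14.0, 69.0, 4.37, 0.96), (-15.51, 69.02, 4.2, 1.33), (-17.0, 69.01, 5.47, 0.77), (-18.42, 68.99, 5.78, 1.97), (-19.84, 69.0, 6.33, 1.85), (-21.25, 69.01, 6.71, 1.94), (-22.69, 69.03, 7.87, 2.24), (-24.11, 69.01, 7.92, 2.71), (-24.48, 69.14, 15.8, 3.61)] 27.9833
```

Contact was at about x=−6.3 and the hard stop at −24.4, which is 18 mm of travel as given. I back off to about 16 mm and lower under guard.

```bash
python3 - <<'E'
from h import *
from workcell import bot,hand,get_obs,vision
u3=np.array([*U,0]);
def st():
    o=get_obs();f=o["wrist_force"]-np.array([1.1,-.6,-2.7]);return round(float((o["position"][:2]-O)@U*1000),2),round(float(o["position"][2]*1000-3),2),round(float(f@u3),2),round(float(f[2]),2)
x=-.0228
bot.servo_line(ch(x,.069),velocity=.03);print(st())
for z in list(np.arange(.066,.0469,-.003))+[.046,.045,.044,.0435]:
    bot.servo_line(ch(x,z),velocity=.04);s=st();print(s)
    if s[3]>10 or s[2]>16 : print("stop");break
print(get_obs()["time_s"],get_obs()["gripper_width"])
E
```

```text
(-22.24, 69.03, 6.99, 0.82)
(-22.46, 66.19, 6.92, 3.72)
(-22.5, 63.25, 6.79, 3.29)
(-22.49, 60.29, 7.7, 3.52)
(-22.54, 57.29, 7.05, 3.7)
(-22.51, 54.32, 6.55, 3.27)
(-22.54, 51.32, 7.43, 3.46)
(-22.52, 48.3, 6.49, 3.13)
(-22.55, 46.36, 6.31, 4.25)
(-22.6, 45.55, 6.18, 6.03)
(-22.62, 45.38, 7.29, 18.03)
stop
30.7417 0.037753977568467545
```

The button passed the lip and the battery bottomed in the saddles at TCP-relative 45.4 mm. I let it forward to the wall, release, and withdraw.

```bash
python3 - <<'E'
from h import *
from workcell import bot,hand,get_obs,vision
u3=np.array([*U,0])
def st():
    o=get_obs();f=o["wrist_force"]-np.array([1.1,-.6,-2.7]);return round(float((o["position"][:2]-O)@U*1000),2),round(float(o["position"][2]*1000-3),2),round(float(f@u3),2),round(float(f[2]),2)
x=-.0228;bot.servo_line(ch(x,.0453),velocity=.03);print(st())
while x<-.0115:
    x+=.0015;bot.servo_line(ch(x,.0453),velocity=.03);s=st();print(s)
    if s[2]<-1: break
hand.move_gripper(.085);print(st())
bot.servo_line(ch(x,.12),velocity=.15);bot.servo_line(ch(x,.25)+[-.0,0,0],velocity=.25)
bot.reach([.40,.0,.3],ori(90,0.,1)[0])
o=get_obs();print(o["time_s"])
S=vision.read_camera("scene");T=vision.read_camera("top")
def pr(d,p):
    c=d["view"]@np.array([*p,1]);c=d["intrinsics"]@c[:3];return (c[:2]/c[2]).round(1)
print("lip blob scene",blobs(S,(5,130,120),(18,255,255),(300,240,50,40)))
a=cv2.resize(S["frame"][190:290,265:365,::-1],(400,400),interpolation=cv2.INTER_CUBIC)
b=cv2.resize(T["frame"][160:240,290:390,::-1],(400,320),interpolation=cv2.INTER_CUBIC);b=cv2.copyMakeBorder(b,0,80,0,0,0)
c=cv2.resize(S["frame"][100:280,130:330,::-1],(200,180));c=cv2.copyMakeBorder(c,0,20,0,200,0);c2=T["frame"][100:260,90:390,::-1];c2=cv2.copyMakeBorder(c2,0,40,0,100,0)
cv2.imwrite("pics/fin.png",np.vstack([np.hstack([a,b]),np.hstack([c,c2])]))
E
```

```text
(-22.51, 45.64, 7.56, 2.51)
(-21.16, 45.56, 5.49, 2.26)
(-19.68, 45.51, 4.47, 1.99)
(-18.1, 45.46, 5.05, 1.99)
(-16.62, 45.44, 3.78, 1.86)
(-15.17, 45.37, 2.87, 1.48)
(-13.75, 45.3, 3.21, 1.34)
(-12.25, 45.28, 2.84, 0.92)
(-12.08, 45.28, -7.89, 0.92)
(-10.74, 45.33, 0.27, 3.38)
36.3083
lip blob scene [(17, array([326.71, 257.35]), [324, 256, 8, 4])]
```

View pics/fin.png

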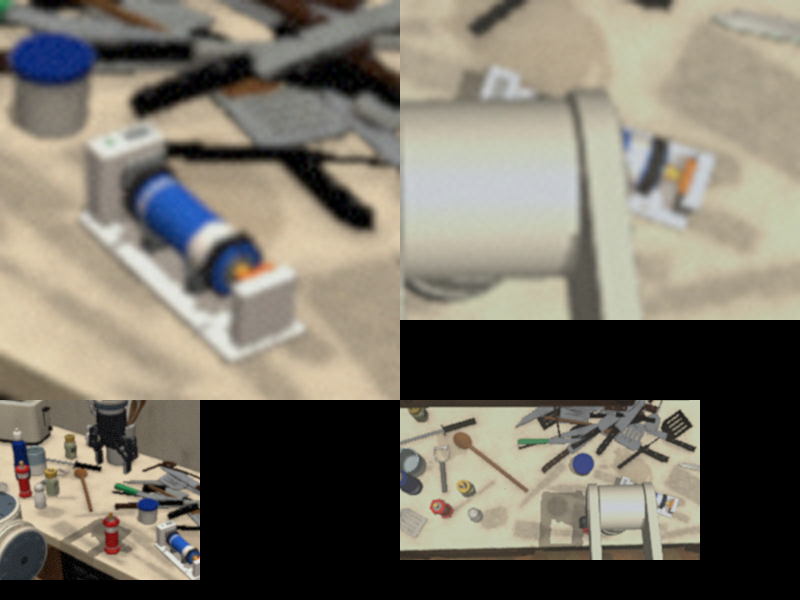

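The battery lies level in the saddles with its button under the orange lip. It met the wall at x=−12.1 against a predicted −12.3. The tub, salt shaker and spice jar are standing where they were.

```bash
python3 -c "
from workcell import hand_in
print(hand_in())"
```

```text
the job is handed in; nothing more can be done
None
```

I laid the battery on its side on the worktop and let go, then picked it up level and seated it in the charger with its button under the lip; the bystanders were left standing and the job was handed in at about 36 s.

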